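Count to the third charging slot and push the scanner battery in

TASK

Count along the charging rack's rail with a fingertip, starting at the end where the tall power block stands: touch the bump over the first gap, then the second, then the third (a gap that is already filled counts too). Then push the loose battery that lies on the desk in front of the rack across the desk and into that third gap until it is fully home against the back wall. Only touch and push, never lift or tip the battery, and leave the other two batteries, the mug and the cutter where they are.

Things in the scene. Friction and masses are not known exactly. Their poses are not given: they have to be found in the camera images.
- rack: Fixed grey charging rack with six equal gaps (slots) in a row. Origin: at desk height, in the middle of the row, at the slot mouths. x points into the gaps (away from the robot), y along the row (to the robot's left). Gap centres: y = +135, +81, +27, -27, -81, -135 mm. Gaps are 46 mm wide, open to the front, with the desk as floor; the dividers between are 8 mm thick, 40 mm tall, with rounded fronts at x = 0.
- back_wall (a point): Point at desk height on the face of the rack's 40 mm tall back wall, 60 mm behind the mouths (rack x = 60 mm), mid-row. A battery is home when its front end meets this wall: its middle is then at rack x = 20 mm and it sticks out 20 mm in front of the mouths.
- rail_mid (a point): Middle of the top of the aluminium rail, which runs along the rack's y over the fronts of all six gaps, at rack x = 4 to 22 mm; its top is 42 mm and its underside 34 mm above the desk. Rigid.
- bump_a: Rounded aluminium bump on top of the rail over the gap at rack y = +135 mm; stands 3 mm proud of the rail, about 15 mm long along the rail and 18 mm across it. Origin: the middle of its top, 45 mm above the desk. Rigid. Letters a to f run from the rack's +y end to its -y end and are not the counting order.
- bump_b: Rounded aluminium bump on top of the rail over the gap at rack y = +81 mm; stands 3 mm proud of the rail, about 15 mm long along the rail and 18 mm across it. Origin: the middle of its top, 45 mm above the desk. Rigid. Letters a to f run from the rack's +y end to its -y end and are not the counting order.
- bump_c: Rounded aluminium bump on top of the rail over the gap at rack y = +27 mm; stands 3 mm proud of the rail, about 15 mm long along the rail and 18 mm across it. Origin: the middle of its top, 45 mm above the desk. Rigid. Letters a to f run from the rack's +y end to its -y end and are not the counting order.
- bump_d: Rounded aluminium bump on top of the rail over the gap at rack y = -27 mm; stands 3 mm proud of the rail, about 15 mm long along the rail and 18 mm across it. Origin: the middle of its top, 45 mm above the desk. Rigid. Letters a to f run from the rack's +y end to its -y end and are not the counting order.
- bump_e: Rounded aluminium bump on top of the rail over the gap at rack y = -81 mm; stands 3 mm proud of the rail, about 15 mm long along the rail and 18 mm across it. Origin: the middle of its top, 45 mm above the desk. Rigid. Letters a to f run from the rack's +y end to its -y end and are not the counting order.
- bump_f: Rounded aluminium bump on top of the rail over the gap at rack y = -135 mm; stands 3 mm proud of the rail, about 15 mm long along the rail and 18 mm across it. Origin: the middle of its top, 45 mm above the desk. Rigid. Letters a to f run from the rack's +y end to its -y end and are not the counting order.
- power: Tall grey power block, fixed at one end of the rack (either end, it changes): 66 x 50 mm, 58 mm tall, vents in its top; origin at the centre of its underside. Counting starts at this end: the gap nearest to it is the first.
- foot: Low grey foot plate, fixed at the other end of the rack: 66 x 50 mm, 10 mm tall; origin at the centre of its underside.
- battery_mid (a point): Middle of the loose black battery, a box 80 mm long (its x axis), 34 mm wide (y) and 26 mm tall, lying flat on the desk in front of the rack, 95 to 115 mm before the mouths, its x roughly (within 0.25 rad) along the rack's x. About 0.22 kg; it slides on the desk under a push of a few newtons. This point is 13 mm above the desk when it lies flat.
- left_battery_mid (a point): Middle of an equal loose battery already home in the gap at the rack's +y end. Leave it.
- right_battery_mid (a point): Middle of an equal loose battery already home in the gap at the rack's -y end. Leave it.
- mug: White mug, 76 mm across, 90 mm tall, standing to the left; origin at the centre of its underside. Leave it.
- cutter: Yellow box cutter, 130 x 24 x 14 mm (with its blade tip 158 mm), lying to the right; origin at the underside of its handle's middle. Leave it.
There are look-alikes about, which are no part of the job. What is shaped like the part that bears battery_mid but green or orange is not meant.

How it is judged:
By the outcome, as a careful person would: the job done as asked, in the order asked, and still so for the second after the job is handed in, with the robot touching nothing.
It also fails if it takes over 61 s, if anything falls off the work surface, if the arm or the gripper's body presses on something with over 40 N, if the wrist force passes 120 N, or if a joint passes its speed limit or range.

ROBOT

A 6-joint arm with a two-finger parallel gripper is mounted at the origin on the work surface. World frame = base frame: x ahead of the robot, y to its left, z up, the work surface at z = 0. Lengths are in m, angles in degrees, forces in N, time in s.
With the tool pointing down it reaches from about 0.4 to 0.825 m from the base axis. Payload 7 kg.
Tool frame: the origin (TCP) lies midway between the tips of the shut fingers; the grasp point (between the pads) lies 19 mm behind it; z points along the fingers, x is the direction in which the jaws open and shut, and the axes are right-handed (so a half turn about z gives the same grasp; the last joint's range is limited). The gripper opens to 88 mm and grips with 3 to 60 N. Pads are 19 mm wide; open, the fingers measure 130 mm over their backs; the gripper's body (78 mm by 193 mm) begins 47 mm behind the grasp point.
Start: joints at [-53.279, 20.546, 0.682, 0, -70.136, -16.507], TCP at [0.233, -0.633, 0.227] pointing down, gripper open.
Joint ranges: [-176.03, 176.03], [-82.01, 121.73], [-58.28, 71.71], [-173.87, 95.51], [-174.79, -0.11], [-173.66, 173.66]. Speed limits (degrees/s): [136.94, 136.94, 172.46, 180, 180, 180].

INTERFACE

Orientations are given as [roll, pitch, yaw] about the fixed x, y, z axes, in that order (R = Rz(yaw) Ry(pitch) Rx(roll)).
In Python, from plant import * gives the robot as it stands. The module is installed in compiled form; this text tells all that it offers.
- The arm moves only by the shell command python3 -m pendant 'ROWS' [OPENING]. ROWS is JSON, a list that holds one entry, the list of rows, each a list of 6 numbers: the shift along the world's x, y, z in mm, then the turn, a rotation vector about the world's x, y, z in degrees. A call has 1 to 10 rows; each row is the pose to reach, as a shift and turn from the pose commanded when the call began; what a row does not reach only later rows make up. A row lasts 1/8 s, in which the tool goes at most 62.5 mm and 10.7 degrees, less where a joint would pass 70% of its speed; a pose out of reach is approached as far as the arm can. A call with a gripper value outside its range is refused whole. OPENING is the closure, from -1 (fully open) to 1 (shut), set as the call begins (- or left out, the last holds). The fingers move at their own pace and stop on an object; the grip force is fixed at half the most. Time passes only in rows, so rows that repeat a pose let the fingers close. It gives the time, the measured TCP pose, the force and the opening at its end, in the units of the state.
- get_obs(): the state, without advancing time (a new reading comes with each control period).
- snapshot(name): name is "side" or "top"; returns a dict with "pixels" (400x640x3 uint8, red, green, blue), "depth" (400x640 float32, m along the optical axis (not along the pixel's ray), 0 where there is no reading), "fx", "fy", "cx", "cy" (pixels), "pose" (4x4, takes a point from camera to world coordinates). Camera axes: x right, y down, z forward; pixel columns grow to the right and rows downward; lengths in m; the calibration is good to about 2 mm. A picture is of the moment at which its call begins.
- close_job(): hands the job in, once; it reports no verdict.
The state is a dict: "clock": time; "joint_pos": joint angles; "qvel": joint speeds; "tau": joint torques, N m; "tool_pos": TCP position; "orientation": TCP orientation; "force": force on the tool from outside, world axes, zero at the start; "moment": the same for the moment, N m; "opening": finger opening in m.
Only numpy, scipy, OpenCV 4.12 (cv2) and the standard library are available. Lean on these libraries where they do the work, as an engineer would, in place of code of your own. Each camera call takes 0.05 s, during which the arm holds its last target. There are 200 camera calls.

## Working session

There is one attempt and no reset: what is moved stays moved. The work goes in short steps, Python scripts to look and compute and a shell command to move; the robot and the scene stay as the last step left them, time stands still between calls to the robot, and variables do not carry over. Pictures are saved under pics/ and viewed, about 8 in all and at most 12, crops included, and the job is handed in when it is done.

```bash
mkdir -p pics; cat > h.py <<'E'
from plant import *
import numpy as np, cv2
def snap(n,f):
    s=snapshot(n); cv2.imwrite(f'pics/{f}.png',s['pixels'][:,:,::-1]); np.savez(f'{f}.npz',**s); return s
def w(s,u,v,z=None):
    P=s['pose']; r=np.array([(u-s['cx'])/s['fx'],(v-s['cy'])/s['fy'],1])
    if z is None: d=s['depth'][int(v),int(u)]
    else:
        d=(z-P[2,3])/(P[:3,:3]@r)[2]
    return P[:3,:3]@(r*d)+P[:3,3]
E
python3 - <<'E'
from h import *
for n in("top","side"):
    s=snap(n,n+'0'); print(n,s['pose'].round(3),s['fx'])
print(get_obs())
E
```

```text
top [[-0.013 -0.992  0.124  0.415]
 [-1.     0.013 -0.001 -0.002]
 [-0.    -0.124 -0.992  0.896]
 [ 0.     0.     0.     1.   ]] 382.21803957951494
side [[-0.837 -0.346  0.424  0.008]
 [-0.547  0.531 -0.647  0.806]
 [-0.002 -0.773 -0.634  0.82 ]
 [ 0.     0.     0.     1.   ]] 472.20548164768593
{'clock': 0.1, 'joint_pos': array([-5.32778946e+01,  2.05865166e+01,  6.41290692e-01, -1.84266662e-02,
       -7.01343329e+01, -1.65058153e+01]), 'qvel': array([ 0.04282445, -0.06422544,  0.06404448,  0.07316535,  0.06183918,
        0.00871639]), 'tau': array([-2.41946298e-03, -5.84163380e+01,  2.93753332e+01,  7.01557606e+00,
        1.01851291e-02, -3.82540532e-05]), 'tool_pos': array([ 0.23308875, -0.63304059,  0.22574061]), 'orientation': array([-1.79994004e+02, -8.12023547e-02,  1.10210012e+02]), 'force': array([ 0.06900567, -0.54957457,  0.18754837]), 'moment': array([-0.00750618, -0.01054363,  0.01772345]), 'opening': 0.08764346657003191}
```

View pics/top0.png

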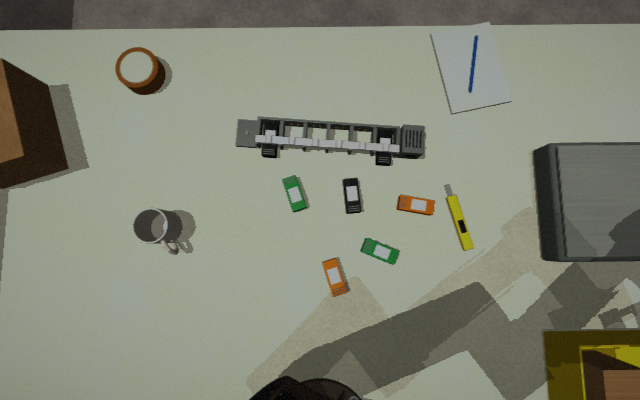

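View pics/side0.png

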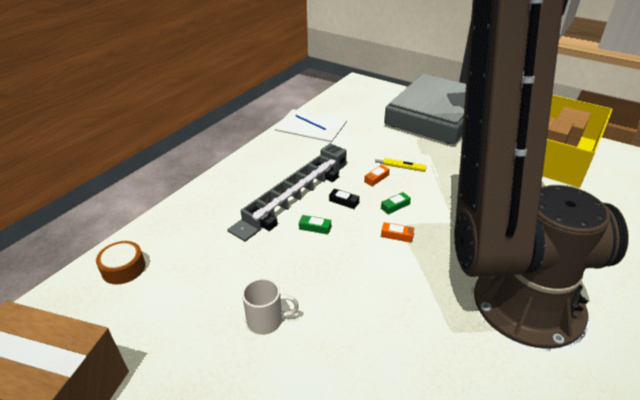

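Top view: the power block is at (413,140), on the -y side, so counting goes f (filled), e, d, and the target gap is at rack y = -27. Battery candidates are black (352,195), green (294,193) and (380,250), and orange (415,205) and (335,277). I choose the black one and check it in a close crop.

```bash
python3 - <<'E'
import cv2
im=cv2.imread('pics/top0.png')[105:225,230:430]
cv2.imwrite('pics/c1.png',cv2.resize(im,None,fx=4,fy=4,interpolation=cv2.INTER_CUBIC))
im=cv2.imread('pics/side0.png')[140:245,222:382]
cv2.imwrite('pics/c2.png',cv2.resize(im,None,fx=5,fy=5,interpolation=cv2.INTER_CUBIC))
E
```

```text
(no output)
```

View pics/c1.png

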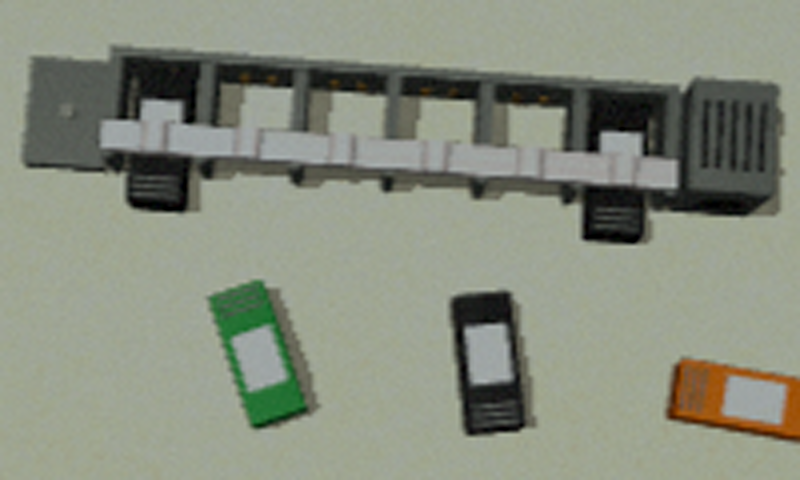

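View pics/c2.png

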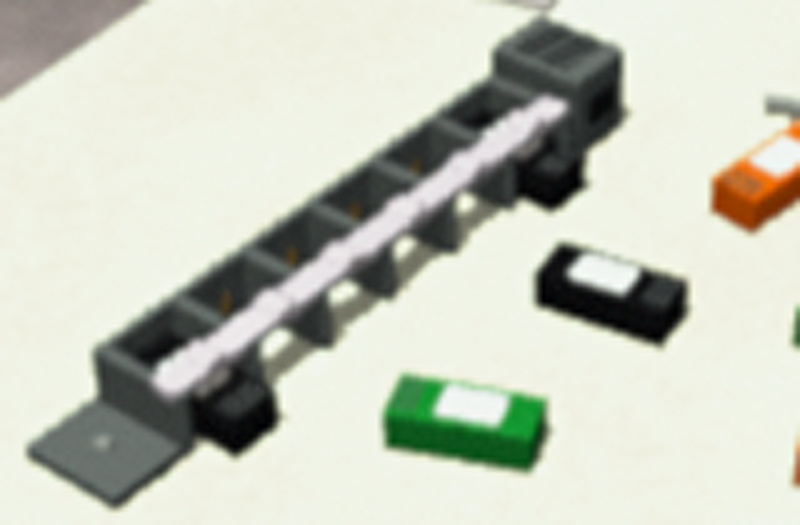

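The crops confirm it: black battery top corners at crop (452,297), (508,292), (523,428), (468,434), and bumps at about (153,135) to (621,168). The power block is at the right end.

```bash
cat > m.py <<'E'
from h import *
s=np.load('top0.npz'); t=np.load('side0.npz')
F=lambda p,z:w(s,p[0]/4+230-.4,p[1]/4+105-.4,z)
b=[(153,136),(246,141),(341,149),(435,155),(529,161),(621,168)]
B=np.array([F(p,.045) for p in b]); Y=np.array([.135,.081,.027,-.027,-.081,-.135])
# along-row dir
k=np.polyfit(Y,B[:,:2],1); print('slope',k[0],np.hypot(*k[0]),'origin bump mid',k[1]); print(B.round(4))
yd=k[0]/np.hypot(*k[0]); xd=np.array([yd[1],-yd[0]]); O=k[1]-xd*.013
print('yaw',np.degrees(np.arctan2(xd[1],xd[0])),'O',O)
print('bumps rack-fit', [(O+xd*.013+yd*y).round(4) for y in Y])
print('resid',(np.array([O+xd*.013+yd*y for y in Y])-B[:,:2])*1e3)
for p in b: print('depth z',w(s,p[0]/4+229.6,p[1]/4+104.6).round(4))
q=[(452,297),(508,292),(523,428),(468,434)]
Q=np.array([F(p,.026) for p in q]); c=Q.mean(0)[:2]; ax=(Q[0]+Q[1]-Q[2]-Q[3])[:2]
print('bat',c,np.degrees(np.arctan2(ax[1],ax[0])),'L',np.hypot(*ax)/2,np.hypot(*(Q[1]-Q[0])),'z',w(s,351.5,194)[2])
print('bat in rack',(c-O)@xd,(c-O)@yd)
# side check
for n,p in dict(c=(337,255),d=(400,212),e=(460,167)).items(): print(n,w(t,p[0]/5+222-.4,p[1]/5+139.6).round(4),w(t,p[0]/5+222-.4,p[1]/5+139.6,.045).round(4))
Qs=[(537,283),(560,243),(688,283),(662,323)]
Q=np.array([w(t,p[0]/5+221.6,p[1]/5+139.6,.026) for p in Qs]); ax=(Q[0]+Q[1]-Q[2]-Q[3])[:2]; print('side bat',Q.mean(0),np.degrees(np.arctan2(ax[1],ax[0])))
E
python3 m.py
```

```text
slope [0.08258093 0.99026828] 0.9937056303487197 origin bump mid [ 0.6410281  -0.02166907]
[[ 0.6519  0.1121  0.045 ]
 [ 0.6483  0.059   0.045 ]
 [ 0.6429  0.0048  0.045 ]
 [ 0.6387 -0.0488  0.045 ]
 [ 0.6345 -0.1024  0.045 ]
 [ 0.6298 -0.1547  0.045 ]]
yaw -4.767007467314975 O [ 0.62807307 -0.02058872]
bumps rack-fit [array([0.6522, 0.1129]), array([0.6478, 0.0591]), array([0.6433, 0.0052]), array([ 0.6388, -0.0486]), array([ 0.6343, -0.1024]), array([ 0.6298, -0.1562])]
resid [[ 0.34180756  0.74982926]
 [-0.53687096  0.07248382]
 [ 0.35246194  0.47183798]
 [ 0.05802558  0.2498311 ]
 [-0.24067335 -0.02665391]
 [ 0.02524922 -1.51732826]]
depth z [0.6524 0.1124 0.0431]
depth z [0.6488 0.0591 0.0432]
depth z [0.6441 0.0048 0.0407]
depth z [ 0.6392 -0.0489  0.0431]
depth z [ 0.6341 -0.1021  0.0468]
depth z [ 0.6298 -0.1547  0.0448]Traceback (most recent call last):
  File "m.py", line 15, in <module>
    print('bat',c,np.degrees(np.arctan2(ax[1],ax[0])),'L',np.hypot(*ax)/2,np.hypot(*(Q[1]-Q[0])),'z',w(s,351.5,194)[2])
                                                                          ~~~~~~~~^^^^^^^^^^^^^^
TypeError: return arrays must be of ArrayType
```

```bash
sed -i 's/np.hypot(\*(Q\[1\]-Q\[0\]))/np.linalg.norm(Q[1]-Q[0])/' m.py; python3 m.py | tail -6
```

```text
bat [ 0.52147303 -0.07778784] 5.102809807345839 L 0.07927525766962881 0.03245225873501205 z 0.02643586772953932
bat in rack -0.10147781530801302 -0.06586015369451297
c [0.6435 0.0066 0.0464] [0.6447 0.0052 0.045 ]
d [ 0.6394 -0.0465  0.0442] [ 0.6388 -0.0456  0.045 ]
e [ 0.6388 -0.1049  0.0405] [ 0.6351 -0.0996  0.045 ]
side bat [ 0.51979044 -0.07617513  0.026     ] 5.449348298466974
```

```bash
python3 -m pendant '[[[38,46,-5,0,0,6.5],[76,92,-10,0,0,13],[114,138,-20,0,0,19.5],[152,184,-30,0,0,26],[190,230,-40,0,0,32.5],[228,276,-50,0,0,39],[266,322,-60,0,0,45.5],[304,368,-70,0,0,52],[342,414,-80,0,0,58.5],[380,455,-90,0,0,65]]]' 1
```

```text
clock: 1.35
tool_pos: [0.6141, -0.1765, 0.1361]
orientation: [180.0, -0.0, 175.5]
force: [0.3, -0.7, -0.4]
opening: 0.0006
```

```bash
python3 -m pendant '[[[16,21,-25,0,0,0],[16,21,-55,0,0,0],[16,21,-78,0,0,0],[16,21,-78,0,0,0]]]'
python3 - <<'E'
from h import *
a=snap('top','t1')['pixels'][100:200,300:440,::-1]; b=snap('side','s1')['pixels'][120:220,260:400,::-1]
cv2.imwrite('pics/c3.png',cv2.resize(np.vstack([a,b]),None,fx=3,fy=3,interpolation=cv2.INTER_CUBIC))
E
```

```text
clock: 1.85
tool_pos: [0.6275, -0.1572, 0.0562]
orientation: [-180.0, -0.3, 175.2]
force: [0.1, -0.1, 0.7]
opening: 0.0002
```

View pics/c3.png

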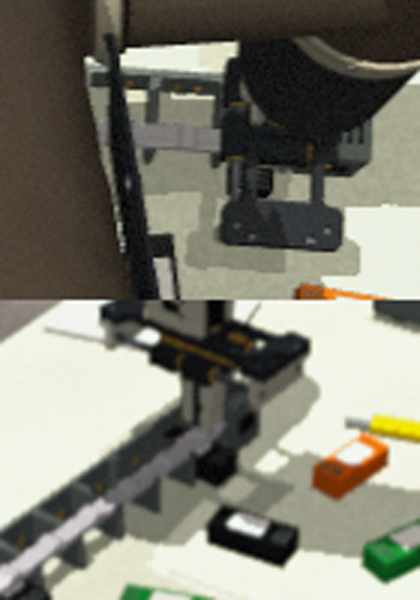

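The crops show the shut fingertip just above the rail end bump next to the power block, clear of the block. I descend gently.

```bash
python3 -m pendant '[[[1,0,-3,0,0,0],[1,0,-6,0,0,0],[1,0,-8,0,0,0],[1,0,-9,0,0,0],[1,0,-9,0,0,0]]]'
```

```text
clock: 2.58
tool_pos: [0.6301, -0.1574, 0.0495]
orientation: [-180.0, -0.0, 175.2]
force: [-0.2, 0.9, 0.0]
opening: 0.0003
```

```bash
python3 -m pendant '[[[0,1,-2,0,0,0],[0,1,-3,0,0,0],[0,1,-4,0,0,0],[0,1,-4,0,0,0]]]';python3 -m pendant '[[[0,0,-1,0,0,0],[0,0,-1,0,0,0]]]'
```

```text
clock: 3.08
tool_pos: [0.6302, -0.1564, 0.0455]
orientation: [-180.0, -0.0, 175.2]
force: [0.2, 0.9, 0.6]
opening: 0.0005
clock: 3.32
tool_pos: [0.6303, -0.1564, 0.0453]
orientation: [-180.0, 0.0, 175.2]
force: [-2.3, 1.4, 5.1]
opening: 0.0005
```

Contact is at z = 45.3 mm with 5 N. Next is bump e.

```bash
python3 -m pendant '[[[0,0,8,0,0,0],[0,0,15,0,0,0],[2,27,15,0,0,0],[4.5,54,15,0,0,0],[4.5,54,12,0,0,0],[4.5,54,6,0,0,0],[4.5,54,3,0,0,0],[4.5,54,1,0,0,0],[4.5,54,0,0,0,0],[4.5,54,0,0,0,0]]]'
```

```text
clock: 4.58
tool_pos: [0.6344, -0.1031, 0.0453]
orientation: [-180.0, -0.0, 175.2]
force: [-3.7, 0.2, 6.3]
opening: 0.0004
```

```bash
python3 -m pendant '[[[0,0,8,0,0,0],[0,0,15,0,0,0],[2,27,15,0,0,0],[4.5,54,15,0,0,0],[4.5,54,12,0,0,0],[4.5,54,6,0,0,0],[4.5,54,3,0,0,0],[4.5,54,1,0,0,0],[4.5,54,0,0,0,0],[4.5,54,0,0,0,0]]]'; python3 - <<'E'
from h import *
s=snap('side','s2');b=s['pixels'][130:230,230:370,::-1]
cv2.imwrite('pics/c4.png',cv2.resize(b,None,fx=4,fy=4,interpolation=cv2.INTER_CUBIC))
E
```

```text
clock: 5.82
tool_pos: [0.639, -0.0491, 0.0453]
orientation: [-180.0, -0.0, 175.2]
force: [-2.7, -0.9, 5.9]
opening: 0.0003
```

View pics/c4.png

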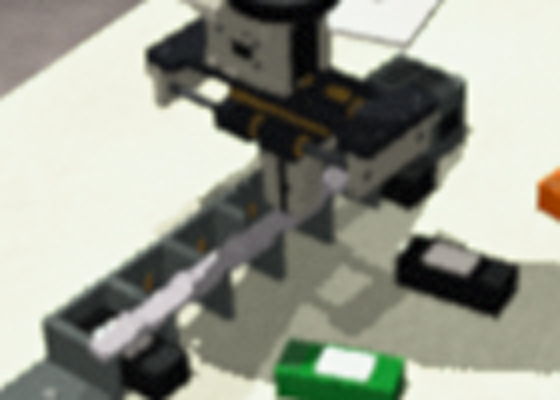

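The fingertip stands on the third gap's bump, at crop (285,215). Next I go beside the battery on its -y side.

```bash
python3 -m pendant '[[[0,0,15,0,0,0],[0,0,30,0,0,0],[-40,-26,32,0,0,0],[-80,-52,32,0,0,0],[-121,-78,30,0,0,0],[-121,-78,10,0,0,0],[-121,-78,-10,0,0,0],[-121,-78,-26,0,0,0],[-121,-78,-35,0,0,0],[-121,-78,-35,0,0,0]]]'
```

```text
clock: 7.12
tool_pos: [0.5183, -0.1264, 0.0096]
orientation: [-180.0, -0.0, 175.2]
force: [0.9, -0.2, 0.5]
opening: 0.0003
```

```bash
python3 -m pendant '[[[0.5,6,0,0,0,0],[1,12,0,0,0,0],[1.4,17,0,0,0,0],[1.8,22,0,0,0,0],[2.2,26,0,0,0,0],[2.5,30,0,0,0,0],[2.8,34,0,0,0,0],[3.2,38,0,0,0,0],[3.5,42,0,0,0,0],[3.8,46,0,0,0,0]]]'
python3 -m pendant '[[[0.3,4,0,0,0,0],[0.5,6,0,0,0,0],[0.7,8,0,0,0,0],[0.8,10,0,0,0,0],[0.8,10,0,0,0,0]]]'
python3 - <<'E'
from h import *
a=snap('top','t3')['pixels'][110:210,290:430,::-1]; b=snap('side','s3')['pixels'][130:230,260:400,::-1]
cv2.imwrite('pics/c5.png',cv2.resize(np.vstack([a,b]),None,fx=3,fy=3,interpolation=cv2.INTER_CUBIC))
E
```

```text
clock: 8.38
tool_pos: [0.5221, -0.0802, 0.0096]
orientation: [-180.0, 0.0, 175.2]
force: [-0.7, -3.4, 3.1]
opening: 0.0006
clock: 9.0
tool_pos: [0.5229, -0.0702, 0.0095]
orientation: [180.0, 0.0, 175.2]
force: [-0.5, -1.3, 2.4]
opening: 0.0005
```

View pics/c5.png

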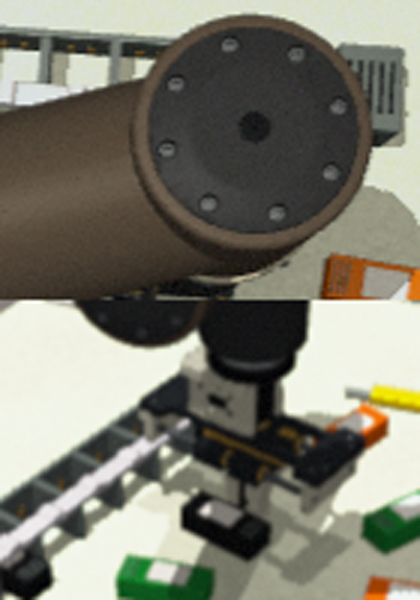

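Battery pushed left, seen in the side crop at about (230,520). I back off, rise and turn so the wide face is ready behind it, then measure.

```bash
python3 -m pendant '[[[-0.5,-8,0,0,0,0],[-0.5,-8,25,0,0,-8],[-0.5,-8,50,0,0,-18],[-20,2,60,0,0,-28],[-40,15,60,0,0,-38],[-60,28,60,0,0,-48],[-75,32,60,0,0,-58],[-75,32,60,0,0,-68],[-75,32,60,0,0,-78],[-75,32,60,0,0,-90]]]'
python3 - <<'E'
from h import *
a=snap('top','t4')['pixels'][110:210,290:430,::-1]; b=snap('side','s4')['pixels'][140:240,260:400,::-1]
cv2.imwrite('pics/c6.png',cv2.resize(np.hstack([a,b]),None,fx=2.85,fy=2.85,interpolation=cv2.INTER_CUBIC) if 0 else cv2.resize(np.vstack([a,b]),None,fx=3,fy=3,interpolation=cv2.INTER_CUBIC))
E
```

```text
clock: 10.35
tool_pos: [0.4477, -0.0385, 0.0695]
orientation: [180.0, -0.0, 86.1]
force: [0.4, -0.4, -0.1]
opening: 0.0007
```

View pics/c6.png

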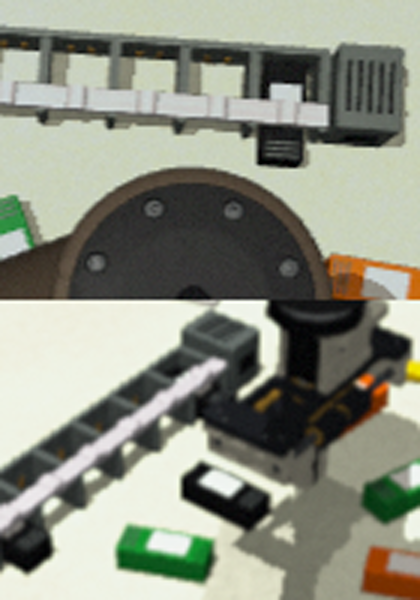

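```bash
cat > bat.py <<'E'
from h import *
import sys
def meas(s,u0,u1,v0,v1,zl=.020,zh=.032):
    vv,uu=np.mgrid[v0:v1,u0:u1]; d=s['depth'][v0:v1,u0:u1]
    c=np.stack([(uu-s['cx'])/s['fx']*d,(vv-s['cy'])/s['fy']*d,d],-1)@s['pose'][:3,:3].T+s['pose'][:3,3]
    m=(d>0)&(c[...,2]>zl)&(c[...,2]<zh); p=c[m][:,:2].astype(np.float32)
    r=cv2.minAreaRect(p*1000); bx=cv2.boxPoints(r)
    O=np.array([628,-20.6]); a=np.radians(-4.77); xd=np.array([np.cos(a),np.sin(a)]); yd=np.array([-xd[1],xd[0]])
    q=p*1000-O; q=np.c_[q@xd,q@yd]; C=np.cov(q.T); w_,V=np.linalg.eigh(C); ax=V[:,1]
    print(m.sum(),'rect',r,'rack mean',q.mean(0),'mid',(q.max(0)+q.min(0))/2,'yaw rel',np.degrees(np.arctan(ax[1]/ax[0])))
    return q
if __name__=='__main__':
    meas(np.load('side0.npz'),325,362,186,208)
    meas(np.load('top0.npz'),338,364,172,218)
    meas(np.load('s4.npz'),316,352,190,216)
E
python3 bat.py
```

```text
268 rect ((523.3388061523438, -80.74700164794922), (82.198486328125, 39.25355529785156), 7.188251495361328) rack mean [-101.27826855  -66.59239409] mid [-100.45627431  -69.19047898] yaw rel 11.50795570879
506 rect ((522.7081909179688, -77.90798950195312), (80.13462829589844, 34.22050857543945), 5.25334358215332) rack mean [-100.7039266   -65.67373926] mid [-100.59180995  -65.81301834] yaw rel 9.712626607848213
284 rect ((528.341064453125, -43.6911735534668), (38.310157775878906, 83.60859680175781), 84.53353881835938) rack mean [-99.04997056 -28.2178448 ] mid [-97.33636959 -31.39564608] yaw rel 0.8980668690220908
```

Battery now lies at rack (-99, -27.5), yaw within 1°, so it is aligned with the third gap. I descend behind it.

```bash
python3 -m pendant '[[[0.5,5.5,-20,0,0,0],[0.5,5.5,-40,0,0,0],[0.5,5.5,-52,0,0,0],[0.5,5.5,-60,0,0,0],[0.5,5.5,-60,0,0,0]]]'
```

```text
clock: 11.08
tool_pos: [0.4481, -0.0331, 0.0092]
orientation: [-180.0, 0.0, 86.5]
force: [0.4, 0.1, 0.4]
opening: 0.0001
```

```bash
python3 -m pendant '[[[9,-0.8,0,0,0,-1.3],[18,-1.5,0,0,0,-1.3],[25,-2.1,0,0,0,-1.3],[32,-2.7,0,0,0,-1.3],[39,-3.3,0,0,0,-1.3],[46,-3.8,0,0,0,-1.3],[53,-4.4,0,0,0,-1.3],[60,-5,0,0,0,-1.3],[68,-5.7,0,0,0,-1.3],[76,-6.3,0,0,0,-1.3]]]'
python3 - <<'E'
from h import *
from bat import meas
s=snap('side','s5'); t=snap('top','t5')
meas(s,290,345,180,212)
a=t['pixels'][110:210,290:430,::-1]; b=s['pixels'][140:240,260:400,::-1]
cv2.imwrite('pics/c7.png',cv2.resize(np.vstack([a,b]),None,fx=3,fy=3,interpolation=cv2.INTER_CUBIC))
E
```

```text
clock: 12.32
tool_pos: [0.5249, -0.0392, 0.0095]
orientation: [180.0, -0.0, 85.2]
force: [-1.1, -0.0, -0.7]
opening: 0.0003
70 rect ((600.5553588867188, -52.25986862182617), (176.7796630859375, 63.66057205200195), 1.0011645555496216) rack mean [-57.918938   -20.00638583] mid [-25.26397737 -30.68352035] yaw rel 1.2785719027015552
```

View pics/c7.png

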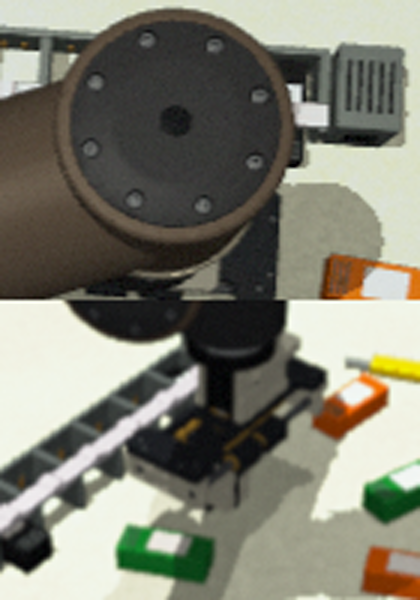

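The gripper hides the battery here, so I back off to check before it enters the gap.

```bash
python3 -m pendant '[[[-30,2.5,0,0,0,0],[-60,5,10,0,0,0],[-80,6.5,30,0,0,0],[-80,6.5,60,0,0,0],[-80,6.5,60,0,0,0]]]'
python3 - <<'E'
from h import *
from bat import meas
s=snap('side','s6')
meas(s,298,342,176,207,.020,.031)
b=s['pixels'][150:220,280:380,::-1]
cv2.imwrite('pics/c8.png',cv2.resize(b,None,fx=6,fy=6,interpolation=cv2.INTER_CUBIC))
E
```

```text
clock: 13.05
tool_pos: [0.4463, -0.032, 0.072]
orientation: [179.7, -0.1, 85.2]
force: [-0.0, 0.9, -0.6]
opening: 0.0002
297 rect ((605.7092895507812, -58.126197814941406), (94.1656723022461, 140.9904022216797), 50.855770111083984) rack mean [-44.20270206 -30.53735791] mid [-18.33455788 -54.48806472] yaw rel -10.379292965602176
```

View pics/c8.png

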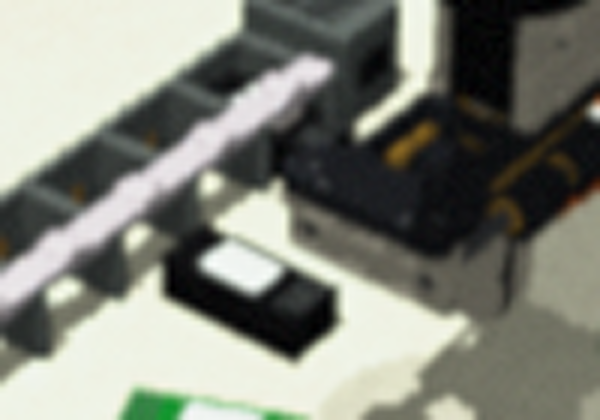

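```bash
python3 - <<'E'
from h import *
s=np.load('s6.npz')
O=np.array([628,-20.6]); a=np.radians(-4.77); xd=np.array([np.cos(a),np.sin(a)]); yd=np.array([-xd[1],xd[0]])
def R(p,z):
    q=w(s,p[0]/6+279.6,p[1]/6+149.6,z)[:2]*1000-O; return np.array([q@xd,q@yd])
Q=np.array([R(p,.026) for p in [(165,260),(202,223),(337,290),(298,325)]]); d=Q[0]+Q[1]-Q[2]-Q[3]
print(Q.round(1),Q.mean(0),np.degrees(np.arctan2(d[1],d[0])))
L=np.array([R(p,.026) for p in [(197,258),(200,246),(287,284),(243,297),(240,268)][:0]] or [[0,0]])
# label: white centroid
im=s['pixels'][188:202,310:330].astype(int).min(2); m=im>150; v,u=np.nonzero(m); q=w(s,u.mean()+310,v.mean()+188,.026)[:2]*1000-O; print('label',q@xd,q@yd)
s=np.load('side0.npz'); im=s['pixels'][187:200,334:352].astype(int).min(2); m=im>150; v,u=np.nonzero(m); q=w(s,u.mean()+334,v.mean()+187,.026)[:2]*1000-O; print('label0',q@xd,q@yd)
for p in [(195,238),(120,295),(40,352)]: s=np.load('s6.npz'); print('div foot',R(p,0))
E
```

```text
[[-14.8 -13.8]
 [-10.4 -46.3]
 [-90.6 -44.4]
 [-92.  -13.5]] [-51.94959291 -29.50394213] -0.8218455395605161
label -44.83032458663141 -39.91471155192384
label0 -90.43612625021987 -80.61677192893119
div foot [  6.84569881 -61.73325029]
div foot [ 6.76230705 -5.95208511]
div foot [ 8.48409942 48.50059518]
```

Battery nose is just before the third gap, mid at rack (-52, -28±2), yaw -0.8°. That fits, so I push in.

```bash
python3 -m pendant '[[[0,0,-30,0,0,0],[10,-0.8,-50,0,0,0],[30,-2.5,-60,0,0,0],[50,-4.1,-62,0,0,0],[66,-5.5,-62,0,0,0],[75,-6.2,-62,0,0,0],[82,-6.8,-62,0,0,0],[89,-7.4,-62,0,0,0],[96,-8,-62,0,0,0],[102,-8.5,-62,0,0,0]]]'
python3 -m pendant '[[[6,-0.5,0,0,0,0],[12,-1,0,0,0,0],[18,-1.5,0,0,0,0],[23,-1.9,0,0,0,0],[28,-2.3,0,0,0,0],[33,-2.7,0,0,0,0],[38,-3.2,0,0,0,0],[42,-3.5,0,0,0,0]]]'
```

```text
clock: 14.35
tool_pos: [0.5467, -0.0412, 0.0076]
orientation: [180.0, -0.0, 85.2]
force: [-1.0, 0.2, -0.1]
opening: 0.0007
clock: 15.35
tool_pos: [0.5885, -0.0448, 0.0076]
orientation: [-180.0, 0.0, 85.2]
force: [-5.4, -0.1, 4.6]
opening: 0.0004
```

```bash
python3 -m pendant '[[[2,-0.2,0,0,0,0],[4,-0.3,0,0,0,0],[6,-0.5,0,0,0,0],[6,-0.5,0,0,0,0]]]'; python3 -m pendant '[[[1,-0.1,0,0,0,0],[2,-0.2,0,0,0,0],[2,-0.2,0,0,0,0]]]'
```

```text
clock: 15.85
tool_pos: [0.595, -0.0451, 0.0075]
orientation: [179.9, -0.0, 85.2]
force: [-0.5, -1.3, 0.1]
opening: 0.0006
clock: 16.23
tool_pos: [0.5965, -0.0454, 0.0075]
orientation: [180.0, -0.0, 85.2]
force: [-1.1, 0.6, 1.0]
opening: 0.0004
```

```bash
python3 -m pendant '[[[1,-0.1,0,0,0,0],[2,-0.2,0,0,0,0],[2,-0.2,0,0,0,0]]]'; python3 -m pendant '[[[1,-0.1,0,0,0,0],[1,-0.1,0,0,0,0]]]'
```

```text
clock: 16.6
tool_pos: [0.5968, -0.0455, 0.0075]
orientation: [-179.9, 0.0, 85.2]
force: [-7.8, 2.4, 6.4]
opening: 0.0008
clock: 16.85
tool_pos: [0.5968, -0.0456, 0.0074]
orientation: [-179.8, 0.0, 85.1]
force: [-11.2, 4.8, 9.0]
opening: 0.0005
```

The stop is firm at finger rack x = -29 (nominal home is -29.5) with force rising. I retreat and check.

```bash
python3 -m pendant '[[[-3,0.3,0,0,0,0],[-20,1.6,0,0,0,0],[-50,4,0,0,0,0],[-80,6.5,20,0,0,0],[-110,8,60,0,0,0],[-130,-20,110,0,0,0],[-130,-70,150,0,0,0],[-120,-130,180,0,0,0],[-110,-190,200,0,0,0],[-110,-240,200,0,0,0]]]'
python3 -m pendant '[[[0,-40,0,0,0,0],[0,-40,0,0,0,0]]]'
python3 - <<'E'
from h import *
s=snap('side','s9'); t=snap('top','t9')
a=t['pixels'][105:235,230:430,::-1]; b=s['pixels'][140:240,225:385,::-1]
a=cv2.resize(a,(600,390),interpolation=cv2.INTER_CUBIC); b=cv2.resize(b[:68*1],(600,int(600*68/160)),interpolation=cv2.INTER_CUBIC)
b=cv2.resize(s['pixels'][165:221,245:405,::-1],(600,210),interpolation=cv2.INTER_CUBIC)
cv2.imwrite('pics/c9.png',np.vstack([a,b]))
E
```

```text
clock: 18.1
tool_pos: [0.4915, -0.2883, 0.2102]
orientation: [179.7, 0.1, 85.2]
force: [1.7, 0.2, -0.4]
opening: -0.0
clock: 18.35
tool_pos: [0.4896, -0.3285, 0.2073]
orientation: [179.9, 0.0, 85.0]
force: [0.6, 1.1, -0.5]
opening: 0.0
```

View pics/c9.png

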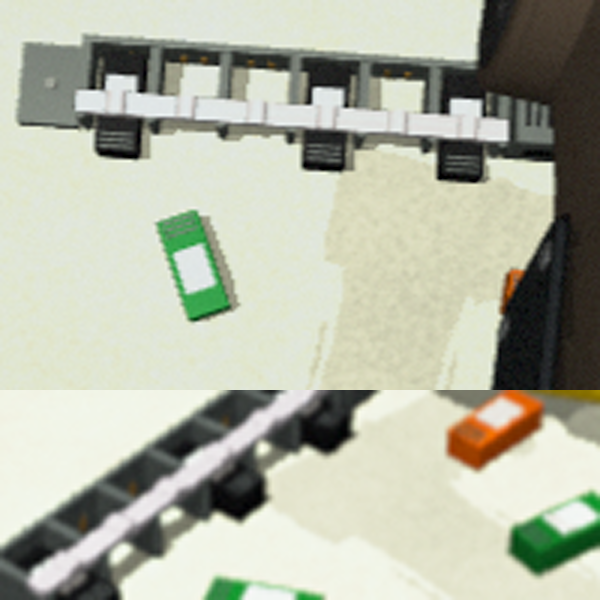

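The black battery sits in the third gap. Its rear end is at crop (325,169), on the line through the two home batteries (about 171 interpolated), so it is fully home. Nothing else has moved.

```bash
python3 -c "
from plant import *
print(get_obs()['qvel'].round(2)); close_job()"
```

```text
[ 1.58 -0.89 -0.71 -0.04 -0.21 -0.02]
the job is handed in; nothing more can be done
```

The black battery is in the third gap from the power block, against the back wall, and I handed the job in at about 18.5 s of the 61 s allowed.

- **Counting:** The power block stands at the -y end. I touched bumps f, e and d in that order, each at z = 45.3 mm with about 5–6 N.
- **Pushing:** I slid the battery sideways until it lined up with gap d, then pushed it in with the shut fingers. It stopped firmly with the fingertip at rack x = -29 mm (expected -29.5 mm), and the push force rose to 11 N.
- **Last picture:** The battery's rear end lines up with the two batteries that were already home, within about 2 crop pixels (roughly 1.5 mm). Those two show no sign of having moved.
- **Not seen at the end:** The last crops did not show the mug and the cutter, and I did not check them again. The arm never came near either of them.
- **Check that failed:** Before the push into the gap, the automatic depth measurement of the battery was spoiled by the rack and gripper. I used its corners read from the picture instead. The battery's sideways position was then only known to about 2 mm, against 6 mm of clearance on each side.
- **Arm at hand-in:** It was clear of everything but still settling, with joint speeds under 2 degrees/s.

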